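# Square the tub under the pump bottle and press the pump

### The arm

A 6-joint arm with a two-finger parallel gripper is mounted at the origin on the work surface. World frame = base frame: x ahead of the robot, y to its left, z up, the work surface at z = 0. Lengths are in mm, angles in degrees, forces in N, time in s.
With the tool pointing down it reaches from about 300 to 850 mm from the base axis. Payload 4.2 kg.
Tool frame: the origin (TCP) lies at the very end of the fingers, on their centre line; the grasp point (between the pads) lies 19 mm behind it; z points along the fingers, y is the line along which they close (so a half turn about z gives the same grasp; the last joint's range is limited). The gripper opens to 91 mm and grips with 3 to 60 N. Pads are 32 mm wide; open, the fingers measure 118 mm over their backs; the gripper's body (76 mm by 178 mm) begins 60 mm behind the grasp point.
Start: joints at [-77.292, 18.312, 89.639, -0, 72.044, -1.146], TCP at [137.686, -558.288, 213.976] pointing down, gripper open.
Joint ranges: [-177.97, 177.97], [-48.28, 115.42], [12.27, 149.76], [-77.06, 257.06], [2.81, 150.46], [-146.56, 146.56]. Speed limits (degrees/s): [147.25, 147.25, 180, 180, 180, 180].

### API

Orientations are given as [roll, pitch, yaw] about the fixed x, y, z axes, in that order (R = Rz(yaw) Ry(pitch) Rx(roll)).
In Python, from workcell import env, grab_frame gives the robot as it stands. The module is installed in compiled form; this text tells all that it offers.
- The arm moves only by the tool move_arm, never from a script. Its argument "plan" is a list of rows, each an object of numbers: "tx", "ty", "tz": the shift along the tool's x, y, z in cm; "wx", "wy", "wz": the turn, a rotation vector about the tool's x, y, z in rad. In form: [{"tx": .., "ty": .., "tz": .., "wx": .., "wy": .., "wz": ..}, ...]. A call has 1 to 12 rows; each row shifts and turns the commanded pose from where the row before left it, along the tool's axes as they then stand; what a row does not reach is not made up. A row lasts 1/12 s, in which the tool goes at most 41.7 mm and 7.16 degrees, less where a joint would pass 70% of its speed; a pose out of reach is approached as far as the arm can. A call is refused whole if a number of a shift passes 4.17 or a number of a turn 0.125, either way. A call with a gripper value outside its range is refused whole. "gripper" is the finger opening in cm, from 0 to 9.12, set as the call begins (left out, the last holds). The fingers move at their own pace and stop on an object; "force" is the grip in N (left out, the last holds). Time passes only in rows, so rows that do not move let the fingers close. It gives the time, the measured TCP pose, the force, the opening and the grip force at its end, in the units of the state.
- env.state(): the state, without advancing time (a new reading comes with each control period).
- grab_frame(name): name is "scene" or "top" or "wrist"; returns a dict with "color" (420x560x3 uint8, red, green, blue), "vfov" (degrees; the focal length in pixels is half the picture's height over the tangent of half this angle, whatever the lens; pixels are square), "cx", "cy" (the principal point, pixels), "view" (4x4, takes a point from world to camera coordinates). Camera axes: x right, y up, looking along -z (the intrinsics and any distortion apply to the point x, -y, -z); pixel columns grow to the right and rows downward; lengths in mm; the calibration is good to about 2 mm. A picture is of the moment at which its call begins. There is no depth.
- env.job_done(): hands the job in; it is judged then, once.
The state is a dict: "time_s": time; "qpos": joint angles; "qvel": joint speeds; "effort": joint torques, N m; "ee_pos": TCP position; "ee_rot": TCP orientation; "force": force on the tool from outside, world axes, zero at the start; "torque": the same for the moment, N m; "gripper_width": finger opening in mm; "gripper_force": force on a finger pad.
Only numpy, scipy, OpenCV 4.12 (cv2) and the standard library are available. Lean on these libraries where they do the work, as an engineer would, in place of code of your own. Each camera call takes 0.05 s, during which the arm holds its last target. There are 200 camera calls.

### The job

Set the loose rectangular tub square and flush into the corner of the low steel fence, standing flat, with one long side against the leg the pump bottle stands behind and one short side against the other leg, so that it is under the spout. Only when it is there, press the pump's head right down to its stop, hold it down for about half a second and let it rise fully again. The tub must finish still flush in the corner; leave the amber bottle, the jar and the bowl where they stand.

Things in the scene. Friction and masses are not known exactly. Their poses are not given: they have to be found in the camera images.
- station: Fixed L-shaped steel fence. Origin: its inside corner at counter level. Inner faces are planes x = 0 (leg runs 130 mm to -y) and y = 0 (leg runs 160 mm to -x; pump bottle behind it); legs 30 mm high, 4 thick. Flush, the tub's centre is at (-75, -55) mm. Its x points away from the robot within 0.25 rad.
- tub: Loose open white plastic tub, 150 mm along its x, 110 along its y, 65 high, walls and floor 4 thick, 0.18 to 0.35 kg. Origin: centre of its underside. Starts upright on the bare counter, to the right of the station seen from the robot, its x within 0.5 rad of world x. Slides when pushed low on a side; a wall can be pinched from above.
- pump (a joint): Travel of the pump head, m: 0 up, 0.020 fully down at its stop; it goes straight down and springs back by itself. About 4 N start it moving, 10 N hold it at the stop.
- pump_top (a point): Centre of the flat top of the pump head, a round white cap 46 mm across, 18 thick; top 215 mm above the counter when up. A 12 mm thick spout, part of the head, sticks out 94 mm from the axis to the station's -y, over the tub's place; its tip's underside is 181 mm above the counter when up.
- bottle_foot (a point): Centre of the foot of the fixed opaque grey pump bottle, behind the y = 0 leg of the fence, at (-50, +44) mm of the station frame, at counter level. Bottle 72 mm across (a steel band 77), shoulder from 118 to 142 mm, then a 38 mm wide collar up to 170 mm, the pump head above. It stands on a 6 mm plate 110 by 84 mm.
- syrup: Bystander: amber bottle with a red cap, 64 mm across, 190 mm high, loose. Origin: centre of its underside.
- jar: Bystander: glass jar with a steel lid, 76 mm across, 100 mm high, loose. Origin: centre of its underside.
- bowl: Bystander: pale plastic mixing bowl, 210 mm across the rim, 100 mm high, loose. Origin: centre of its underside.
Not all that is in view belongs to the job. What is shaped like the tub but brown is not meant.

How it is judged (in metres and radians):
On the way, in this order (a step that is already met when the one before it is completed fails the run):
1. the tub is square and flush in the fence corner, flat on the counter (x of tub in the frame of station between -0.079 and -0.072 m and y of tub in the frame of station between -0.059 and -0.052 m and angle between the x axis of tub and the x axis of station, either way round below 0.04 rad and angle between tub's own z axis and vertical below 0.03 rad and height (world z) of tub below 0.004 m), for 0.2 s.
2. the pump head is held right down (over 17 of its 20 mm) with the tub in the corner (value of joint pump above 0.017 m and x of tub in the frame of station between -0.087 and -0.072 m and y of tub in the frame of station between -0.067 and -0.052 m), for 0.2 s.
At the end, for the whole second after the job is handed in: The tub is at rest flat on the counter, each side within 4 mm of its fence leg (at the tub's middle) and square to it within 0.04 rad, long side along the leg the pump bottle stands behind, and the pump head is back up to within 3 mm (all of step 1 and value of joint pump below 0.003 m and linear speed of tub below 0.01 m/s); the robot touches nothing.
It fails at once if the pump is pressed (over 6 mm) while the tub is not in the corner (more than 12 mm off) (value of joint pump above 0.006 m and not (x of tub in the frame of station between -0.087 and -0.072 m and y of tub in the frame of station between -0.067 and -0.052 m)).
It fails at once if the syrup is moved more than 30 mm or tipped (distance of syrup from where it was at the start of the episode above 0.03 m or angle between syrup's own z axis and vertical above 0.4 rad).
It fails at once if the jar is moved more than 30 mm or tipped (distance of jar from where it was at the start of the episode above 0.03 m or angle between jar's own z axis and vertical above 0.4 rad).
It fails at once if the bowl is moved more than 30 mm or tipped (distance of bowl from where it was at the start of the episode above 0.03 m or angle between bowl's own z axis and vertical above 0.4 rad).
It also fails if it takes over 72 s, if anything falls off the work surface, if the arm or the gripper's body presses on something with over 40 N, if the wrist force passes 120 N, or if a joint passes its speed limit or range.

## Working session

There is one attempt and no reset: what is moved stays moved. The work goes in short steps, Python scripts to look and compute and a tool call to move; the robot and the scene stay as the last step left them, time stands still between calls to the robot, and variables do not carry over. Pictures are saved under pics/ and viewed, at most 10 in all, crops included, and the job is handed in when it is done.

Besides the shell and the picture viewer there is one more tool, called after "Emit:" as a command line: name --argument value ..., lists and objects as JSON in quotes. move_arm: Moves the arm, as the interface text tells. Its arguments: {"type":"object","properties":{"plan":{"type":"array","items":{"type":"object","properties":{"tx":{"type":"number"},"ty":{"type":"number"},"tz":{"type":"number"},"wx":{"type":"number"},"wy":{"type":"number"},"wz":{"type":"number"}}}},"gripper":{"type":"number"},"force":{"type":"number"}},"required":["plan"]}

```bash
mkdir -p pics; cat > h.py <<'E'
import numpy as np, cv2
from workcell import env, grab_frame
def save(n,f): cv2.imwrite(f'pics/{n}.png',cv2.cvtColor(f['color'],cv2.COLOR_RGB2BGR))
def foc(f): return f['color'].shape[0]/2/np.tan(np.radians(f['vfov'])/2)
def ray(f,u,v):
    F=foc(f); V=np.array(f['view']); R=V[:3,:3]; c=-R.T@V[:3,3]
    d=R.T@np.array([(u-f['cx'])/F,-(v-f['cy'])/F,-1.]); return c,d/np.linalg.norm(d)
def onz(f,u,v,z):
    c,d=ray(f,u,v); return c+d*(z-c[2])/d[2]
def proj(f,p):
    V=np.array(f['view']); q=V[:3,:3]@np.array(p)+V[:3,3]; F=foc(f)
    return f['cx']+F*q[0]/-q[2], f['cy']-F*q[1]/-q[2]
def tri(rs):
    A=np.zeros((3,3));b=np.zeros(3)
    for c,d in rs:
        P=np.eye(3)-np.outer(d,d);A+=P;b+=P@c
    p=np.linalg.solve(A,b); return p,[np.linalg.norm((np.eye(3)-np.outer(d,d))@(p-c)) for c,d in rs]
E
python3 - <<'E'
from h import *
import pickle
fs={n:grab_frame(n) for n in('scene','top','wrist')}
pickle.dump(fs,open('f0.pkl','wb'))
for n,f in fs.items():
    print(n,{k:np.round(v,3).tolist() for k,v in f.items() if k!='color'})
a=np.hstack([fs['scene']['color'],fs['top']['color']])
for n in fs: save(n+'0',fs[n])
print(env.state())
E
```

```text
scene {'vfov': 51.223, 'cx': 284.716, 'cy': 210.163, 'view': [[-0.558, 0.83, -0.013, 368.83], [-0.714, -0.472, 0.516, 290.68], [0.422, 0.297, 0.856, -1821.1], [0.0, 0.0, 0.0, 1.0]]}
top {'vfov': 57.825, 'cx': 281.367, 'cy': 210.566, 'view': [[-0.009, -1.0, 0.023, -101.933], [0.989, -0.005, 0.148, -569.909], [-0.148, 0.024, 0.989, -1347.341], [0.0, 0.0, 0.0, 1.0]]}
wrist {'vfov': 59.985, 'cx': 283.692, 'cy': 203.38, 'view': [[0.24, -0.971, -0.003, -574.461], [0.941, 0.233, -0.246, 27.979], [0.239, 0.056, 0.969, -390.271], [0.0, 0.0, 0.0, 1.0]]}
{'time_s': 0.15, 'qpos': array([-7.72918247e+01,  1.83414853e+01,  8.96893767e+01, -1.55617671e-03,
        7.20449203e+01, -1.14472864e+00]), 'qvel': array([ 0.15769129, -0.16561009, -0.2324897 ,  0.05344769,  0.04719954,
        0.03973271]), 'effort': array([ 1.23153470e-03, -4.12773728e+01, -2.32155150e+01,  7.27135548e-02,
        4.33108688e-02, -1.04021567e-04]), 'ee_pos': array([ 137.59242912, -557.90304517,  213.33748519]), 'ee_rot': array([-1.79924203e+02, -3.45171702e-05,  1.38533846e+01]), 'force': array([-0.25157132, -0.12832961, -0.75818726]), 'torque': array([-0.02840608, -0.00087278,  0.05510108]), 'gripper_force': 0.0, 'gripper_width': 91.35744728969627}
```

View pics/scene0.png

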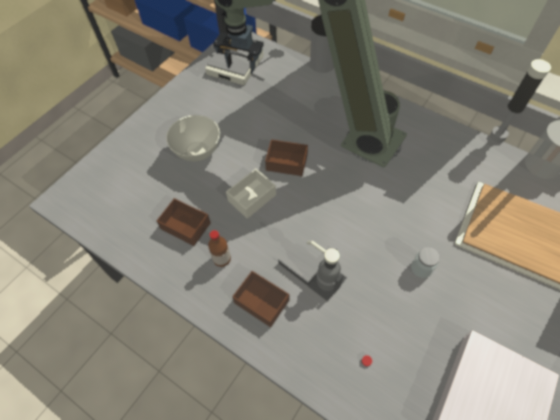

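View pics/top0.png

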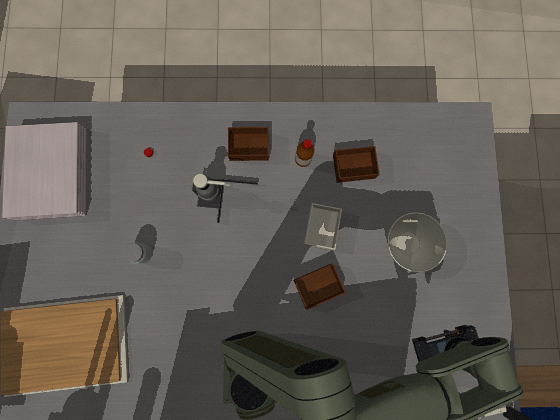

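Scene: the candidates for the tub are white at scene (251,193) / top (323,226), and brown at top (249,143), (356,164), (319,286). The white one fits the description. The pump cap is at top (200,181) and the fence corner near top (221,183). Next I'll check close crops and get coarse positions.

```bash
python3 - <<'E'
from h import *
import pickle
fs=pickle.load(open('f0.pkl','rb'))
t=fs['top'];s=fs['scene']
print('tub',onz(t,323,226,65),tri([ray(t,323,226),ray(s,251,190)]))
print('corner',onz(t,221,183,30),'cap',onz(t,200,181,215),tri([ray(t,200,181),ray(s,331,256)]))
print('syrup',tri([ray(t,307,144),ray(s,215,236)]),'bowl',onz(t,417,242,100))
a=cv2.resize(t['color'][160:265,180:360],None,fx=4.4,fy=4.4,interpolation=cv2.INTER_CUBIC)
a=a[:,:792]
cv2.imwrite('pics/crop1.png',cv2.cvtColor(a,cv2.COLOR_RGB2BGR)); print(a.shape)
E
```

```text
tub [ 509.16353661 -254.43909439   65.        ] (array([ 509.47591796, -254.39881847,   55.28630378]), [np.float64(1.5138272366233407), np.float64(1.5138272366233758)])
corner [676.17510089 117.49680493  30.        ] cap [641.29186898 159.79749112 215.        ] (array([643.61224299, 160.99837165, 206.11807621]), [np.float64(0.5754464479070633), np.float64(0.5754464479071496)])
syrup (array([ 776.13835805, -190.09133229,  177.90959382]), [np.float64(1.9369166564067108), np.float64(1.9369166564069304)]) bowl [ 447.11034116 -577.74897535  100.        ]
(462, 792, 3)
```

View pics/crop1.png

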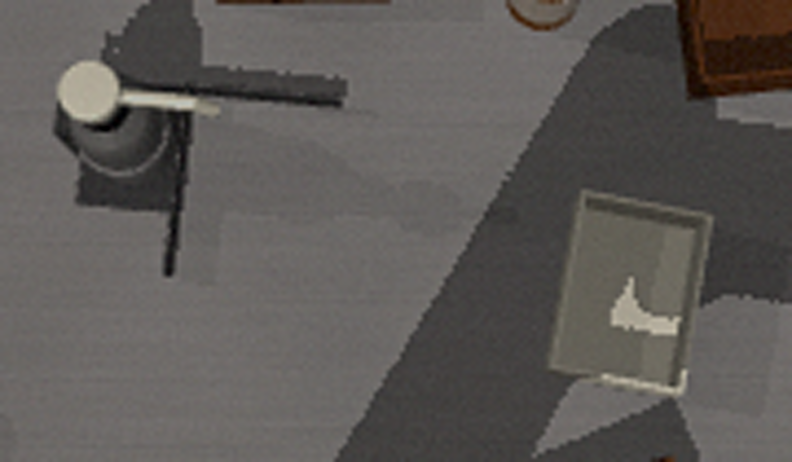

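The crop confirms the white tub, with rim corners at crop (582,190), (712,215), (685,394) and (550,370). The fence legs end at (345,100) and (170,275).

```bash
python3 - <<'E'
from h import *
import pickle
fs=pickle.load(open('f0.pkl','rb'))
t=fs['top']
P=lambda u,v,z:onz(t,180+u/4.4,160+v/4.4,z)
c=np.array([P(*q,65)for q in[(582,190),(712,215),(685,394),(550,370)]]);print(np.round(c,1),c.mean(0))
for i in range(4):
    d=c[(i+1)%4]-c[i];print(np.linalg.norm(d),np.degrees(np.arctan2(d[1],d[0])))
for q in[(345,93),(345,104),(205,83),(188,115),(185,112),(175,275),(164,275)]:print(q,P(*q,30))
E
```

```text
[[ 592.4 -217.6   65. ]
 [ 571.  -324.3   65. ]
 [ 424.7 -297.6   65. ]
 [ 444.8 -188.5   65. ]] [ 508.23797605 -257.00127647   65.        ]
108.80961877888284 -101.32654978776614
148.78971053615317 169.66419313644172
110.88759630620783 79.51214956542056
150.39144191021416 -11.13354420873177
(345, 93) [682.7841894  -21.57022725  30.        ]
(345, 104) [673.24515034 -21.5713194   30.        ]
(205, 83) [691.87049365  96.95061329  30.        ]
(188, 115) [664.23138648 110.92327148  30.        ]
(185, 112) [666.82982003 113.48619982  30.        ]
(175, 275) [528.22621582 119.81014923  30.        ]
(164, 275) [528.28188564 128.93642775  30.        ]
```

Emit:
move_arm --plan '[{"tx":0,"ty":0,"tz":-4},{"tx":0,"ty":0,"tz":-4},{"tx":3,"ty":-2.5,"tz":0,"wz":0.12},{"tx":3,"ty":-2.5,"tz":0},{"tx":3,"ty":-2.5,"tz":0},{"tx":3,"ty":-2.5,"tz":0}]'

```text
schema error: expected keys tx, ty, tz, wx, wy, wz
```

Emit:
move_arm --plan '[{"tx":0,"ty":0,"tz":-1,"wx":0,"wy":0,"wz":-0.12},{"tx":0,"ty":0,"tz":-1,"wx":0,"wy":0,"wz":-0.12},{"tx":0,"ty":0,"tz":-1,"wx":0,"wy":0,"wz":-0.12},{"tx":0,"ty":0,"tz":-1,"wx":0,"wy":0,"wz":-0.12},{"tx":0,"ty":0,"tz":-1,"wx":0,"wy":0,"wz":-0.12},{"tx":0,"ty":0,"tz":-1,"wx":0,"wy":0,"wz":-0.12},{"tx":0,"ty":0,"tz":-1,"wx":0,"wy":0,"wz":-0.12},{"tx":0,"ty":0,"tz":-1,"wx":0,"wy":0,"wz":-0.12},{"tx":0,"ty":0,"tz":-1,"wx":0,"wy":0,"wz":-0.12},{"tx":0,"ty":0,"tz":-1,"wx":0,"wy":0,"wz":-0.12},{"tx":0,"ty":0,"tz":0,"wx":0,"wy":0,"wz":-0.12},{"tx":0,"ty":0,"tz":0,"wx":0,"wy":0,"wz":-0.12}]'

```text
time_s: 1.15
ee_pos: [137.7, -558.4, 314.4]
ee_rot: [180.0, 0.1, 96.7]
force: [0.1, -0.7, -0.7]
gripper_width: 91.0
gripper_force: 0.0
```

Emit:
move_arm --plan '[{"tx":0,"ty":0,"tz":0,"wx":0,"wy":0,"wz":-0.12},{"tx":0,"ty":0,"tz":0,"wx":0,"wy":0,"wz":-0.12},{"tx":0,"ty":0,"tz":0,"wx":0,"wy":0,"wz":-0.12},{"tx":0,"ty":0,"tz":0,"wx":0,"wy":0,"wz":-0.12},{"tx":0,"ty":0,"tz":0,"wx":0,"wy":0,"wz":-0.12},{"tx":0,"ty":0,"tz":0,"wx":0,"wy":0,"wz":-0.12},{"tx":0,"ty":0,"tz":0,"wx":0,"wy":0,"wz":-0.12},{"tx":0,"ty":0,"tz":0,"wx":0,"wy":0,"wz":-0.12},{"tx":0,"ty":0,"tz":0,"wx":0,"wy":0,"wz":-0.12},{"tx":0,"ty":0,"tz":0,"wx":0,"wy":0,"wz":-0.12},{"tx":0,"ty":0,"tz":0,"wx":0,"wy":0,"wz":-0.08},{"tx":0,"ty":0,"tz":0,"wx":0,"wy":0,"wz":0}]'

```text
time_s: 2.15
ee_pos: [183.5, -543.0, 311.1]
ee_rot: [-178.6, -2.2, 165.8]
force: [-0.8, -0.7, -0.5]
gripper_width: 91.3
gripper_force: 0.0
```

Emit:
move_arm --plan '[{"tx":-2.3,"ty":3.2,"tz":0,"wx":0,"wy":0,"wz":0},{"tx":-2.3,"ty":3.2,"tz":0,"wx":0,"wy":0,"wz":0},{"tx":-2.3,"ty":3.2,"tz":0,"wx":0,"wy":0,"wz":0},{"tx":-2.3,"ty":3.2,"tz":0,"wx":0,"wy":0,"wz":0},{"tx":-2.3,"ty":3.2,"tz":0,"wx":0,"wy":0,"wz":0},{"tx":-2.3,"ty":3.2,"tz":0,"wx":0,"wy":0,"wz":0},{"tx":-2.3,"ty":3.2,"tz":0,"wx":0,"wy":0,"wz":0},{"tx":-2.3,"ty":3.2,"tz":0,"wx":0,"wy":0,"wz":0},{"tx":-2.3,"ty":3.2,"tz":0,"wx":0,"wy":0,"wz":0},{"tx":-2.3,"ty":3.2,"tz":0,"wx":0,"wy":0,"wz":0},{"tx":0,"ty":0,"tz":0,"wx":0,"wy":0,"wz":0},{"tx":0,"ty":0,"tz":0,"wx":0,"wy":0,"wz":0}]'

```text
time_s: 3.15
ee_pos: [483.6, -291.2, 293.8]
ee_rot: [-178.5, -2.3, 165.7]
force: [0.1, -0.3, -0.4]
gripper_width: 91.2
gripper_force: 0.0
```

```bash
python3 - <<'E'
from h import *
import pickle
f=grab_frame('wrist');save('w1',f);pickle.dump(f,open('w1.pkl','wb'));s=env.state();print(s['ee_pos'],s['ee_rot'],s['qpos'])
c,d=ray(f,280,210);print(c,d)
E
```

```text
[ 482.66664967 -292.14271396  294.0791472 ] [-178.48605907   -2.31623443  165.54523082] [ -31.09577797   16.13937668   81.36237196   -2.12429459   84.28800112
 -106.42714498]
[ 424.49781447 -272.13398766  466.86748452] [ 0.20917967 -0.08852583 -0.97386192]
```

View pics/w1.png

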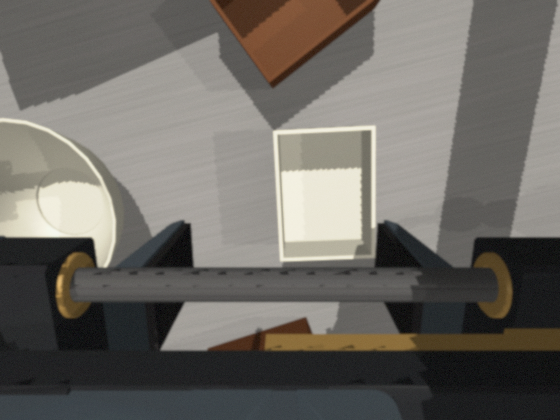

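Wrist picture: the white tub's rim corners are at about (273,129), (377,125), (377,261) and (279,262). The bowl is at left and a brown tub at top. The tool is slightly tilted because the last joint hit its limit. I'll triangulate the rim with the top view and work out the tilt correction.

```bash
cat >> h.py <<'E'
from scipy.spatial.transform import Rotation as Ro
def go(p,rpy):
    "shift (cm) in present tool axes, rotvec (rad) in tool axes to reach p,rpy"
    s=env.state(); R=Ro.from_euler('xyz',s['ee_rot'],degrees=True)
    T=Ro.from_euler('xyz',rpy,degrees=True)
    print('now',np.round(s['ee_pos'],1),np.round(s['ee_rot'],2),'t',round(s['time_s'],2),'F',np.round(s['force'],1))
    print(' turn',np.round((R.inv()*T).as_rotvec(),3),'shift now axes',np.round(R.inv().apply(np.array(p)-s['ee_pos'])/10,2),'after-turn axes',np.round(T.inv().apply(np.array(p)-s['ee_pos'])/10,2))
E
python3 - <<'E'
from h import *
import pickle
t=pickle.load(open('f0.pkl','rb'))['top'];w=pickle.load(open('w1.pkl','rb'))
T=[(685,394),(550,370),(582,190),(712,215)];W=[(273,129),(377,125),(377,261),(279,262)]
C=[];D=[]
for a,b in zip(T,W):
    p,e=tri([ray(t,180+a[0]/4.4,160+a[1]/4.4),ray(w,*b)]);C.append(p);D.append(onz(w,*b,65));print(np.round(p,1),np.round(e[0],1),np.round(D[-1],1))
for c in(np.array(C),np.array(D)):
    print(c.mean(0),[np.linalg.norm(c[(i+1)%4]-c[i]) for i in range(4)],[np.degrees(np.arctan2(*(c[b]-c[a])[1::-1])) for a,b in((1,2),(0,3),(0,1),(3,2))])
go([508,-257,200],[180,0,170])
E
```

```text
[ 422.5 -291.4  103.4] 0.5 [ 421.8 -293.7   65. ]
[ 444.3 -187.3   78.9] 0.2 [ 445.2 -184.3   65. ]
[ 590.2 -216.3   79.7] 0.4 [ 596.8 -214.4   65. ]
[ 571.4 -325.1   63.4] 0.5 [ 571.  -325.3   65. ]
[ 507.08233199 -255.02227548   81.33879284] [np.float64(109.08472318871492), np.float64(148.7704872568599), np.float64(111.57763925269421), np.float64(157.84014022325252)] [np.float64(-11.214960937483484), np.float64(-12.72871906289451), np.float64(78.17995617786667), np.float64(80.21197620019589)]
[ 508.6873221  -254.42058327   65.        ] [np.float64(111.85530316289794), np.float64(154.5151670159885), np.float64(113.8368290147247), np.float64(152.5122294471391)] [np.float64(-11.24395751847247), np.float64(-11.970695037731204), np.float64(77.90293497211917), np.float64(76.90320964360775)]
now [ 482.7 -292.1  294.1] [-178.49   -2.32  165.55] t 3.2 F [-0.4  0.3  0.8]
 turn [-0.025 -0.041 -0.077] shift now axes [-1.95  4.28  9.23] after-turn axes [-1.88  3.9   9.41]
```

Emit:
move_arm --plan '[{"tx":0,"ty":0,"tz":0,"wx":-0.025,"wy":-0.041,"wz":-0.077},{"tx":-0.6,"ty":3.7,"tz":0,"wx":0,"wy":0,"wz":0},{"tx":-0.6,"ty":3.7,"tz":0,"wx":0,"wy":0,"wz":0},{"tx":-0.6,"ty":3.7,"tz":0,"wx":0,"wy":0,"wz":0},{"tx":-0.6,"ty":3.7,"tz":0,"wx":0,"wy":0,"wz":0},{"tx":-0.6,"ty":3.7,"tz":0,"wx":0,"wy":0,"wz":0},{"tx":-0.6,"ty":3.7,"tz":0,"wx":0,"wy":0,"wz":0},{"tx":-0.6,"ty":3.7,"tz":0,"wx":0,"wy":0,"wz":0},{"tx":-0.6,"ty":3.7,"tz":0,"wx":0,"wy":0,"wz":0},{"tx":-0.6,"ty":3.7,"tz":0,"wx":0,"wy":0,"wz":0},{"tx":0,"ty":0,"tz":0,"wx":0,"wy":0,"wz":0},{"tx":0,"ty":0,"tz":0,"wx":0,"wy":0,"wz":0}]'

```text
time_s: 4.2
ee_pos: [594.2, 25.8, 294.5]
ee_rot: [-180.0, 0.0, 170.0]
force: [-0.4, 0.4, 0.0]
gripper_width: 91.3
gripper_force: 0.0
```

```bash
python3 - <<'E'
from h import *
import pickle
f=grab_frame('wrist');save('w2',f);pickle.dump(f,open('w2.pkl','wb'));s=env.state();print(s['ee_pos'],s['ee_rot'],s['qpos'])
E
```

```text
[593.87645447  24.80624496 294.66412636] [-1.79959391e+02  3.24724160e-02  1.69879145e+02] [ 1.30937795e+00  1.79909133e+01  7.85918805e+01 -4.65475796e-02
  8.33934277e+01 -7.85644097e+01]
```

View pics/w2.png

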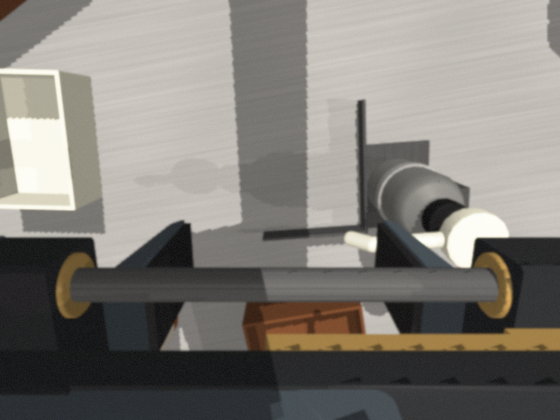

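Wrist view 2: the y=0 leg runs from (358,100) to the corner near (363,230), the x=0 leg from (264,238) to the corner, and the pump cap is at (475,238). I'll fit the edges now.

```bash
python3 - <<'E'
from h import *
import pickle
f=pickle.load(open('w2.pkl','rb'));t=pickle.load(open('f0.pkl','rb'))['top']
g=cv2.cvtColor(f['color'],cv2.COLOR_RGB2GRAY).astype(float)
def edges(prof,th):
    lo=np.where(prof<th)[0]
    if len(lo)==0:return None
    i=lo[0]; j=i
    while j+1<len(prof) and prof[j+1]<th:j+=1
    return i-(th-prof[i])/(prof[i-1]-prof[i]) if i else np.nan, j
A=[];B=[]
for r in range(110,212,4):
    e=edges(g[r,345:385],75); 
    if e:A.append((345+e[0],r,345+e[1]))
for c in range(272,345,4):
    e=edges(g[222:246,c],75)
    if e:B.append((c,222+e[0],222+e[1]))
A=np.array(A);B=np.array(B);print(np.round(A[::6],1));print(np.round(B[::6],1))
def fit(P,z):
    W=np.array([onz(f,u,v,z)[:2] for u,v in P]);vx,vy,x,y=cv2.fitLine(W.astype(np.float32),cv2.DIST_HUBER,0,.01,.01).ravel();return np.array([x,y]),np.array([vx,vy])
for z,a,b in((0,fit(A[:,:2],0),fit(B[:,:2],0)),(30,fit(np.c_[A[:,2],A[:,1]],30),fit(B[:,[0,2]],30))):
    k=np.linalg.solve(np.c_[a[1],-b[1]],b[0]-a[0]);c=a[0]+k[0]*a[1]
    print(z,'corner',c,'ang',np.degrees(np.arctan(a[1][1]/a[1][0])),np.degrees(np.arctan(-b[1][0]/b[1][1])))
print('leg ends',onz(f,358,100,30),onz(f,264,236,30))
print('cap z215',onz(f,475,237,215),'tri',tri([ray(f,475,237),ray(t,200,181)]))
print('tub rim -> check', onz(f,59,73,65),onz(f,78,207,65))
E
```

```text
[[357.9 110.  362. ]
 [358.2 134.  362. ]
 [358.7 158.  363. ]
 [359.3 182.  363. ]
 [359.9 206.  364. ]]
[[272.  230.3 239. ]
 [296.  228.8 237. ]
 [320.  228.6 233. ]
 [344.  226.8 231. ]]
0 corner [692.13745 112.69125] ang -5.785365 -7.577573
30 corner [684.11597 112.79421] ang -5.622871 -2.454904
leg ends [529.16842574 123.92072314  30.        ] [672.67894517 -13.47440059  30.        ]
cap z215 [637.72282591 158.89928656 215.        ] tri (array([642.08318502, 161.93067099, 207.4307124 ]), [np.float64(1.168763022019084), np.float64(1.1687630220193428)])
tub rim -> check [ 448.07663547 -185.67368005   65.        ] [ 589.86088807 -211.0715109    65.        ]
```

```bash
python3 - <<'E'
from h import *
import pickle
f=pickle.load(open('w2.pkl','rb'))
a=cv2.resize(f['color'][90:246,255:395],None,fx=3.8,fy=3.8,interpolation=cv2.INTER_NEAREST);a=np.clip(a*1.8,0,255).astype(np.uint8)
cv2.imwrite('pics/crop2.png',cv2.cvtColor(a,cv2.COLOR_RGB2BGR))
E
```

```text
(no output)
```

View pics/crop2.png

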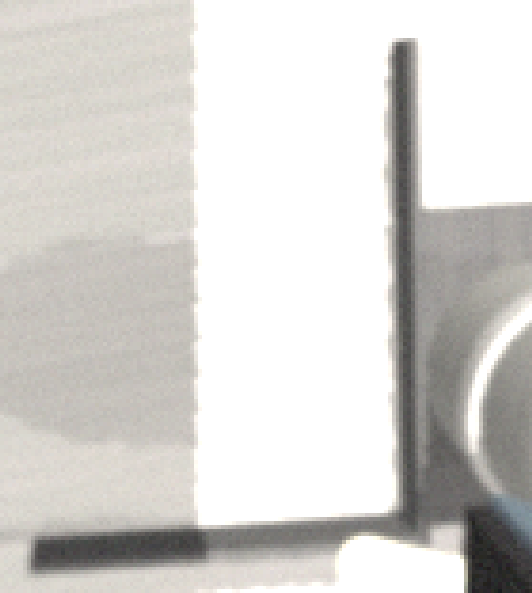

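The crop shows the dark inner faces. The inside corner foot is at about px (360.3,225.5) and its 30 mm top edge ends near (363.3,233). The x-leg foot runs from (264,232.4).

```bash
python3 - <<'E'
from h import *
import pickle
f=pickle.load(open('w2.pkl','rb'))
a=onz(f,360.3,225.8,0);b=onz(f,363.3,233,30);c=onz(f,264,232.4,0);d=onz(f,264,240.2,30)
print(a,b,c,d,[np.degrees(np.arctan2(*(p-q)[:2]))for p,q in((a,c),(b,d))],np.linalg.norm(a-c),np.linalg.norm(b-d))
g=cv2.cvtColor(f['color'],cv2.COLOR_RGB2GRAY)
for u in(268,290,320,340):print(u,g[222:246,u])
E
```

```text
[691.08211157 112.77990417   0.        ] [690.54005123 110.46885845  30.        ] [677.76899582 -16.02286889   0.        ] [678.19650551 -14.524725    30.        ] [np.float64(5.901163693417488), np.float64(5.6398686891518)] 129.48897019180333 125.601588470135
268 [119 118 119 118 113 110 105 102  92  62  46  39  38  39  43  46  54  64
  85 107 118 120 120 120]
290 [118 121 117 118 112 108  98  80  56  41  40  41  42  42  51  62  73  99
 114 119 118 120 118 121]
320 [196 188 189 182 162 123  87  66  65  68  66  71  80  93  99 108 118 120
 121 121 123 126 131 157]
340 [184 184 174 152 108  76  67  64  68  69  75  87  94 103 118 123 124 123
 122 120 126 131 153 179]
```

```bash
python3 - <<'E'
from h import *
go([453.8,-298.5,115],[180,0,168.5])
E
```

```text
now [593.9  24.8 294.7] [-1.7996e+02  3.0000e-02  1.6988e+02] t 4.25 F [-0.4  0.   0.1]
 turn [-0.001  0.001  0.024] shift now axes [  8.12 -34.28  17.99] after-turn axes [  7.28 -34.47  17.97]
```

Emit:
move_arm --plan '[{"tx":0.66,"ty":-3.13,"tz":1.63,"wx":0,"wy":0,"wz":0.024},{"tx":0.66,"ty":-3.13,"tz":1.63,"wx":0,"wy":0,"wz":0},{"tx":0.66,"ty":-3.13,"tz":1.63,"wx":0,"wy":0,"wz":0},{"tx":0.66,"ty":-3.13,"tz":1.63,"wx":0,"wy":0,"wz":0},{"tx":0.66,"ty":-3.13,"tz":1.63,"wx":0,"wy":0,"wz":0},{"tx":0.66,"ty":-3.13,"tz":1.63,"wx":0,"wy":0,"wz":0},{"tx":0.66,"ty":-3.13,"tz":1.63,"wx":0,"wy":0,"wz":0},{"tx":0.66,"ty":-3.13,"tz":1.63,"wx":0,"wy":0,"wz":0},{"tx":0.66,"ty":-3.13,"tz":1.63,"wx":0,"wy":0,"wz":0},{"tx":0.66,"ty":-3.13,"tz":1.63,"wx":0,"wy":0,"wz":0},{"tx":0.66,"ty":-3.13,"tz":1.63,"wx":0,"wy":0,"wz":0},{"tx":0,"ty":0,"tz":0,"wx":0,"wy":0,"wz":0}]' --gripper 6

```text
time_s: 5.25
ee_pos: [450.1, -302.1, 112.6]
ee_rot: [-180.0, -0.3, 168.1]
force: [-0.2, -0.3, -0.1]
gripper_width: 59.5
gripper_force: 0.0
```

```bash
python3 - <<'E'
from h import *
go([453.8,-298.5,32],[180,0,168.5])
f=grab_frame('wrist');save('w3',f)
c=np.array([508.5,-255.5]);R=Ro.from_euler('z',-11.5,degrees=True).as_matrix()[:2,:2]
for q in((-75,-55),(-75,55),(75,55),(75,-55)):print(proj(f,[*(c+R@q),65]))
E
```

```text
now [ 450.1 -302.1  112.6] [-179.99   -0.27  168.12] t 5.25 F [-0.2 -0.3 -0.1]
 turn [-0.    -0.005 -0.007] shift now axes [-0.33  0.43  8.06] after-turn axes [-0.29  0.43  8.06]
(np.float64(287.8445986409784), np.float64(182.24250331909167))
(np.float64(468.281295626028), np.float64(181.0794758604843))
(np.float64(443.67852133702047), np.float64(389.3973480878012))
(np.float64(288.6057211831189), np.float64(390.3458697132244))
```

View pics/w3.png

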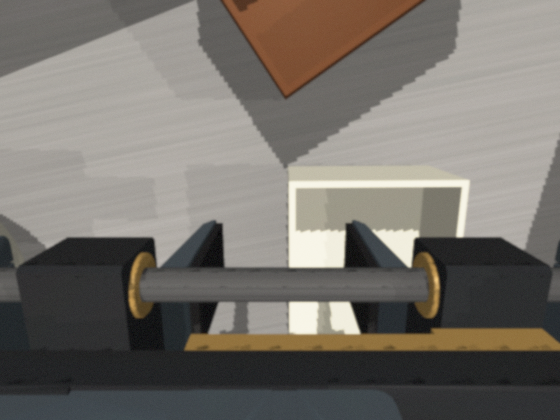

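The wrist view shows the fingers straddling the -y wall, with the rim corner at (290,182), as predicted. I'll go down and pinch.

Emit:
move_arm --plan '[{"tx":-0.3,"ty":0.4,"tz":2.0,"wx":0,"wy":-0.004,"wz":-0.007},{"tx":0,"ty":0,"tz":2.5,"wx":0,"wy":0,"wz":0},{"tx":0,"ty":0,"tz":2.0,"wx":0,"wy":0,"wz":0},{"tx":0,"ty":0,"tz":1.5,"wx":0,"wy":0,"wz":0},{"tx":0,"ty":0,"tz":0,"wx":0,"wy":0,"wz":0},{"tx":0,"ty":0,"tz":0,"wx":0,"wy":0,"wz":0}]'

```text
time_s: 5.8
ee_pos: [459.2, -294.0, 35.6]
ee_rot: [180.0, 0.3, 168.9]
force: [-0.5, 0.0, 0.2]
gripper_width: 59.9
gripper_force: 0.0
```

Emit:
move_arm --plan '[{"tx":0,"ty":0,"tz":0,"wx":0,"wy":0,"wz":0},{"tx":0,"ty":0,"tz":0,"wx":0,"wy":0,"wz":0},{"tx":0,"ty":0,"tz":0,"wx":0,"wy":0,"wz":0},{"tx":0,"ty":0,"tz":0,"wx":0,"wy":0,"wz":0},{"tx":0,"ty":0,"tz":0,"wx":0,"wy":0,"wz":0},{"tx":0,"ty":0,"tz":0,"wx":0,"wy":0,"wz":0},{"tx":0,"ty":0,"tz":0,"wx":0,"wy":0,"wz":0},{"tx":0,"ty":0,"tz":0,"wx":0,"wy":0,"wz":0}]' --gripper 0 --force 20

```text
time_s: 6.47
ee_pos: [459.7, -294.0, 35.3]
ee_rot: [-180.0, 0.3, 169.0]
force: [-1.7, -0.9, 1.1]
gripper_width: 9.3
gripper_force: 0.5
```

```bash
python3 - <<'E'
from h import *
from scipy.spatial.transform import Rotation as Ro
# pinch at tub (-45,-53); waypoint 15 mm short on both sides
th=-5.75;R=Ro.from_euler('z',th,degrees=True).as_matrix()[:2,:2];C=np.array([690.5,112.2])
for off in((-15,-15),(-4,-4),(0,0)):
    p=C+R@(np.array([-120,-108])+off);print(p);go([*p,32],[180,0,180+th])
E
```

```text
[543.85611846   3.34426057]
now [ 459.7 -294.    35.3] [-180.      0.29  168.96] t 6.47 F [-1.7 -0.9  1.1]
 turn [-0.     0.005 -0.092] shift now axes [-2.57 30.8   0.34] after-turn axes [-5.4  30.43  0.33]
[555.90284084  13.1868456 ]
now [ 459.7 -294.    35.3] [-180.      0.29  168.96] t 6.47 F [-1.7 -0.9  1.1]
 turn [-0.     0.005 -0.092] shift now axes [-3.56 32.    0.34] after-turn axes [-6.5  31.53  0.33]
[560.28346716  16.76596742]
now [ 459.7 -294.    35.3] [-180.      0.29  168.96] t 6.47 F [-1.7 -0.9  1.1]
 turn [-0.     0.005 -0.092] shift now axes [-3.93 32.43  0.35] after-turn axes [-6.9  31.93  0.33]
```

Emit:
move_arm --plan '[{"tx":0,"ty":0,"tz":0,"wx":0,"wy":0,"wz":0},{"tx":0,"ty":0,"tz":0,"wx":0,"wy":0,"wz":0},{"tx":0,"ty":0,"tz":0,"wx":0,"wy":0,"wz":0},{"tx":0,"ty":0,"tz":0,"wx":0,"wy":0,"wz":0},{"tx":0,"ty":0,"tz":0,"wx":0,"wy":0,"wz":0},{"tx":0,"ty":0,"tz":0,"wx":0,"wy":0,"wz":0}]'

```text
time_s: 6.97
ee_pos: [459.8, -293.9, 35.3]
ee_rot: [180.0, 0.3, 169.0]
force: [-0.2, -0.4, 1.7]
gripper_width: 3.7
gripper_force: 20.0
```

```bash
python3 - <<'E'
from h import *
import pickle
f=grab_frame('top');pickle.dump(f,open('t2.pkl','wb'))
go([454,2,35],[180,0,174.25])
a=cv2.resize(f['color'][160:265,180:360],None,fx=4.4,fy=4.4,interpolation=cv2.INTER_CUBIC)
cv2.imwrite('pics/crop3.png',cv2.cvtColor(a,cv2.COLOR_RGB2BGR))
E
```

```text
now [ 459.8 -293.9   35.3] [179.98   0.3  168.95] t 7.02 F [-0.4 -1.3  1.5]
 turn [ 0.     0.005 -0.093] shift now axes [6.240e+00 2.893e+01 1.000e-02] after-turn axes [ 3.54 29.38  0.03]
```

Emit:
move_arm --plan '[{"tx":0,"ty":0,"tz":0,"wx":0,"wy":0,"wz":-0.031},{"tx":0,"ty":0,"tz":0,"wx":0,"wy":0,"wz":-0.031},{"tx":0,"ty":0,"tz":0,"wx":0,"wy":0,"wz":-0.031},{"tx":-0.3,"ty":1.0,"tz":0,"wx":0,"wy":0,"wz":0},{"tx":-0.3,"ty":1.5,"tz":0,"wx":0,"wy":0,"wz":0},{"tx":-0.3,"ty":1.8,"tz":0,"wx":0,"wy":0,"wz":0},{"tx":-0.4,"ty":2.0,"tz":0,"wx":0,"wy":0,"wz":0},{"tx":-0.4,"ty":2.0,"tz":0,"wx":0,"wy":0,"wz":0},{"tx":-0.4,"ty":2.0,"tz":0,"wx":0,"wy":0,"wz":0},{"tx":-0.4,"ty":2.0,"tz":0,"wx":0,"wy":0,"wz":0},{"tx":-0.4,"ty":2.0,"tz":0,"wx":0,"wy":0,"wz":0},{"tx":-0.4,"ty":2.0,"tz":0,"wx":0,"wy":0,"wz":0}]'

```text
time_s: 8.02
ee_pos: [508.8, -133.4, 35.3]
ee_rot: [180.0, 0.3, 174.2]
force: [-0.2, -1.1, -0.9]
gripper_width: 3.9
gripper_force: 20.0
```

Emit:
move_arm --plan '[{"tx":-0.4,"ty":2.0,"tz":0,"wx":0,"wy":0,"wz":0},{"tx":-0.4,"ty":2.0,"tz":0,"wx":0,"wy":0,"wz":0},{"tx":-0.4,"ty":2.0,"tz":0,"wx":0,"wy":0,"wz":0},{"tx":-0.4,"ty":2.0,"tz":0,"wx":0,"wy":0,"wz":0},{"tx":-0.4,"ty":2.0,"tz":0,"wx":0,"wy":0,"wz":0},{"tx":-0.4,"ty":1.5,"tz":0,"wx":0,"wy":0,"wz":0},{"tx":-0.2,"ty":1.2,"tz":0,"wx":0,"wy":0,"wz":0},{"tx":0,"ty":0.4,"tz":0,"wx":0,"wy":0,"wz":0},{"tx":0,"ty":0,"tz":0,"wx":0,"wy":0,"wz":0},{"tx":0,"ty":0,"tz":0,"wx":0,"wy":0,"wz":0}]'

```text
time_s: 8.85
ee_pos: [547.3, -7.0, 35.3]
ee_rot: [180.0, 0.3, 174.3]
force: [-0.7, 1.0, -0.3]
gripper_width: 4.0
gripper_force: 20.0
```

```bash
python3 - <<'E'
from h import *
f=grab_frame('wrist');save('w4',f)
go([565.3,16.2,35],[180,0,174.25])
import pickle;pickle.dump(f,open('w4.pkl','wb'))
E
```

```text
now [547.2  -7.3  35.3] [179.99   0.25 174.26] t 8.9 F [ 0.1  0.7 -0.2]
 turn [0.    0.004 0.   ] shift now axes [-1.56  2.52  0.04] after-turn axes [-1.56  2.52  0.03]
```

View pics/w4.png

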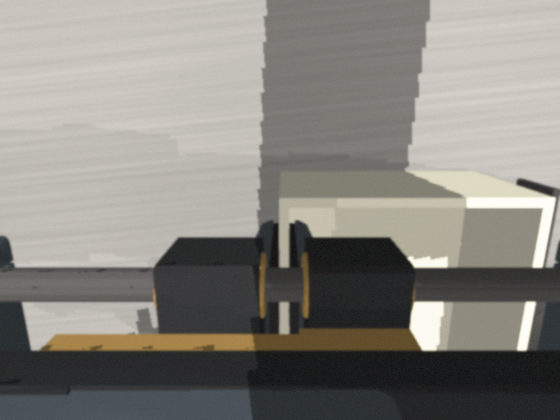

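The wrist view shows the tub pinched and square, with its near rim corner at (552,197) just short of the fence leg end at (520,183). I'll creep in while watching the force.

Emit:
move_arm --plan '[{"tx":-0.2,"ty":0.4,"tz":0,"wx":0,"wy":0.004,"wz":0},{"tx":-0.2,"ty":0.4,"tz":0,"wx":0,"wy":0,"wz":0},{"tx":-0.2,"ty":0.4,"tz":0,"wx":0,"wy":0,"wz":0},{"tx":-0.2,"ty":0.3,"tz":0,"wx":0,"wy":0,"wz":0},{"tx":-0.2,"ty":0.2,"tz":0,"wx":0,"wy":0,"wz":0},{"tx":-0.1,"ty":0.2,"tz":0,"wx":0,"wy":0,"wz":0},{"tx":0,"ty":0,"tz":0,"wx":0,"wy":0,"wz":0},{"tx":0,"ty":0,"tz":0,"wx":0,"wy":0,"wz":0}]'

```text
time_s: 9.57
ee_pos: [560.7, 10.9, 35.4]
ee_rot: [180.0, 0.1, 174.3]
force: [0.3, 0.6, -1.2]
gripper_width: 3.6
gripper_force: 20.0
```

Emit:
move_arm --plan '[{"tx":0,"ty":0.2,"tz":0,"wx":0,"wy":0,"wz":0},{"tx":0,"ty":0.1,"tz":0,"wx":0,"wy":0,"wz":0},{"tx":0,"ty":0,"tz":0,"wx":0,"wy":0,"wz":0},{"tx":0,"ty":0,"tz":0,"wx":0,"wy":0,"wz":0},{"tx":0,"ty":0,"tz":0,"wx":0,"wy":0,"wz":0}]'

```text
time_s: 9.98
ee_pos: [560.7, 13.8, 35.5]
ee_rot: [180.0, 0.0, 174.3]
force: [0.2, -0.5, -2.1]
gripper_width: 4.1
gripper_force: 20.0
```

Emit:
move_arm --plan '[{"tx":0,"ty":0.1,"tz":0,"wx":0,"wy":0,"wz":0},{"tx":0,"ty":0.1,"tz":0,"wx":0,"wy":0,"wz":0},{"tx":0,"ty":0,"tz":0,"wx":0,"wy":0,"wz":0},{"tx":0,"ty":0,"tz":0,"wx":0,"wy":0,"wz":0},{"tx":0,"ty":0,"tz":0,"wx":0,"wy":0,"wz":0}]'

```text
time_s: 10.4
ee_pos: [561.0, 15.7, 35.5]
ee_rot: [180.0, 0.1, 174.3]
force: [-0.0, -0.2, -1.7]
gripper_width: 3.8
gripper_force: 20.0
```

Emit:
move_arm --plan '[{"tx":-0.2,"ty":0,"tz":0,"wx":0,"wy":0,"wz":0},{"tx":-0.1,"ty":0,"tz":0,"wx":0,"wy":0,"wz":0},{"tx":0,"ty":0,"tz":0,"wx":0,"wy":0,"wz":0},{"tx":0,"ty":0,"tz":0,"wx":0,"wy":0,"wz":0},{"tx":0,"ty":0,"tz":0,"wx":0,"wy":0,"wz":0}]'

```text
time_s: 10.82
ee_pos: [563.5, 15.4, 35.5]
ee_rot: [180.0, -0.0, 174.3]
force: [-3.3, 1.1, 0.8]
gripper_width: 4.2
gripper_force: 20.0
```

Emit:
move_arm --plan '[{"tx":0,"ty":0.1,"tz":0,"wx":0,"wy":0,"wz":0},{"tx":0,"ty":0.1,"tz":0,"wx":0,"wy":0,"wz":0},{"tx":0,"ty":0,"tz":0,"wx":0,"wy":0,"wz":0},{"tx":0,"ty":0,"tz":0,"wx":0,"wy":0,"wz":0},{"tx":0,"ty":0,"tz":0,"wx":0,"wy":0,"wz":0}]'

```text
time_s: 11.23
ee_pos: [563.6, 16.8, 35.5]
ee_rot: [-179.9, -0.0, 174.3]
force: [-3.4, -3.1, 2.0]
gripper_width: 4.0
gripper_force: 20.0
```

Emit:
move_arm --plan '[{"tx":-0.1,"ty":0,"tz":0,"wx":0,"wy":0,"wz":0},{"tx":-0.1,"ty":0,"tz":0,"wx":0,"wy":0,"wz":0},{"tx":0,"ty":0,"tz":0,"wx":0,"wy":0,"wz":0},{"tx":0,"ty":0,"tz":0,"wx":0,"wy":0,"wz":0},{"tx":0,"ty":0,"tz":0,"wx":0,"wy":0,"wz":0}]'

```text
time_s: 11.65
ee_pos: [563.6, 16.8, 35.3]
ee_rot: [-179.9, -0.3, 174.3]
force: [-7.5, -2.0, 3.5]
gripper_width: 3.9
gripper_force: 20.0
```

Emit:
move_arm --plan '[{"tx":0,"ty":0.1,"tz":0,"wx":0,"wy":0,"wz":0},{"tx":0,"ty":0.1,"tz":0,"wx":0,"wy":0,"wz":0},{"tx":0,"ty":0,"tz":0,"wx":0,"wy":0,"wz":0},{"tx":0,"ty":0,"tz":0,"wx":0,"wy":0,"wz":0},{"tx":0,"ty":0,"tz":0,"wx":0,"wy":0,"wz":0}]'

```text
time_s: 12.07
ee_pos: [563.6, 16.8, 35.3]
ee_rot: [-179.8, -0.3, 174.3]
force: [-8.2, -9.9, 4.7]
gripper_width: 3.8
gripper_force: 20.0
```

Emit:
move_arm --plan '[{"tx":0,"ty":0,"tz":0,"wx":0,"wy":0,"wz":0},{"tx":0,"ty":0,"tz":0,"wx":0,"wy":0,"wz":0},{"tx":0,"ty":0,"tz":0,"wx":0,"wy":0,"wz":0},{"tx":0,"ty":0,"tz":0,"wx":0,"wy":0,"wz":0},{"tx":0,"ty":0,"tz":0,"wx":0,"wy":0,"wz":0},{"tx":0,"ty":0,"tz":0,"wx":0,"wy":0,"wz":0}]' --gripper 3

```text
time_s: 12.57
ee_pos: [566.8, 19.4, 35.6]
ee_rot: [180.0, 0.1, 174.3]
force: [0.8, 0.8, -0.7]
gripper_width: 30.0
gripper_force: 0.0
```

Emit:
move_arm --plan '[{"tx":0.0,"ty":0,"tz":-1.5,"wx":0,"wy":0,"wz":0},{"tx":0.5,"ty":-0.5,"tz":-3,"wx":0,"wy":0,"wz":0},{"tx":1,"ty":-3,"tz":-2,"wx":0,"wy":0,"wz":0},{"tx":1,"ty":-3,"tz":-2,"wx":0,"wy":0,"wz":0},{"tx":1,"ty":-3.5,"tz":0,"wx":0,"wy":0,"wz":0},{"tx":1,"ty":-3.5,"tz":0,"wx":0,"wy":0,"wz":0},{"tx":1,"ty":-3.5,"tz":-1,"wx":0,"wy":0,"wz":0},{"tx":0,"ty":-3,"tz":-3,"wx":0,"wy":0,"wz":0},{"tx":0,"ty":0,"tz":-4,"wx":0,"wy":0,"wz":0},{"tx":0,"ty":0,"tz":-4,"wx":0,"wy":0,"wz":0},{"tx":0,"ty":0,"tz":-4,"wx":0,"wy":0,"wz":0},{"tx":0,"ty":0,"tz":0,"wx":0,"wy":0,"wz":0}]'

```text
time_s: 13.57
ee_pos: [495.2, -175.5, 288.5]
ee_rot: [-179.8, 1.0, 174.2]
force: [1.0, -1.4, 0.3]
gripper_width: 29.7
gripper_force: 0.0
```

```bash
python3 - <<'E'
from h import *
import pickle
f=grab_frame('top');w=grab_frame('wrist');pickle.dump((f,w),open('t3.pkl','wb'));go([565,15,300],[180,0,174.25])
th=-5.75;R=Ro.from_euler('z',th,degrees=True).as_matrix()[:2,:2];C=np.array([690.5,112.2])
for q in((-150,-110),(-150,0),(0,0),(0,-110)):print(np.round(proj(f,[*(C+R@q),65]),1),end=' ')
a=cv2.resize(f['color'][150:250,180:290],None,fx=5,fy=5,interpolation=cv2.INTER_CUBIC)
cv2.imwrite('pics/crop4.png',cv2.cvtColor(a,cv2.COLOR_RGB2BGR))
E
```

```text
now [ 492.3 -174.1  281.6] [-179.94    0.3   174.27] t 13.67 F [-0.1  0.4 -0.2]
 turn [-0.001  0.005  0.   ] shift now axes [-5.36 19.54 -1.83] after-turn axes [-5.34 19.54 -1.84]
[247.  220.6] [216.4 217.7] [221.2 177. ] [251.4 179.9]
```

View pics/crop4.png

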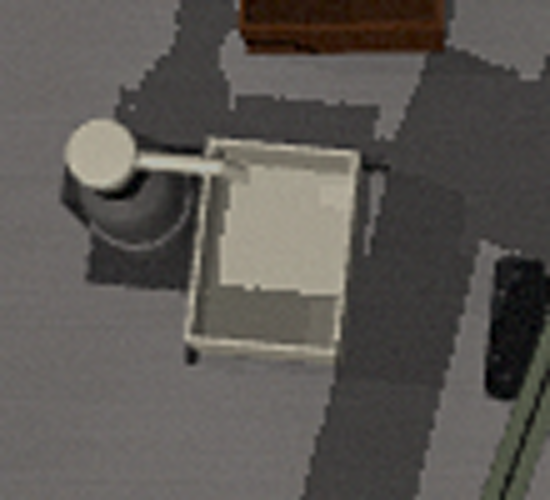

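The top crop shows the tub in the corner, with rim corners at (217,219), (221,177), (252,180) and (247,221). These match the flush prediction within 1 px. I'll check more finely with the wrist camera from above.

Emit:
move_arm --plan '[{"tx":-0.9,"ty":3,"tz":-0.3,"wx":0,"wy":0,"wz":0},{"tx":-0.9,"ty":3,"tz":-0.3,"wx":0,"wy":0,"wz":0},{"tx":-0.9,"ty":3,"tz":-0.3,"wx":0,"wy":0,"wz":0},{"tx":-0.9,"ty":3,"tz":-0.3,"wx":0,"wy":0,"wz":0},{"tx":-0.9,"ty":3,"tz":-0.3,"wx":0,"wy":0,"wz":0},{"tx":-0.9,"ty":3,"tz":-0.3,"wx":0,"wy":0,"wz":0},{"tx":-0.9,"ty":2,"tz":0,"wx":0,"wy":0,"wz":0},{"tx":-0.9,"ty":2,"tz":0,"wx":0,"wy":0,"wz":0},{"tx":0,"ty":0,"tz":0,"wx":0,"wy":0,"wz":0},{"tx":0,"ty":0,"tz":0,"wx":0,"wy":0,"wz":0},{"tx":0,"ty":0,"tz":0,"wx":0,"wy":0,"wz":0}]' --gripper 0

```text
time_s: 14.58
ee_pos: [584.3, 37.5, 296.4]
ee_rot: [-179.9, -0.1, 174.3]
force: [-0.2, -0.5, 0.2]
gripper_width: 0.5
gripper_force: 0.0
```

```bash
python3 - <<'E'
from h import *
import pickle
f=grab_frame('wrist');pickle.dump(f,open('w5.pkl','wb'));go([644,161,235],[180,0,174.25])
th=-5.75;R=Ro.from_euler('z',th,degrees=True).as_matrix()[:2,:2];C=np.array([690.5,112.2])
for q in((-150,-110),(-150,0),(0,0),(0,-110)):print(np.round(proj(f,[*(C+R@q),65]),1),end=' ')
save('w5',f)
E
```

```text
now [584.3  37.2 297. ] [-1.7996e+02 -7.0000e-02  1.7425e+02] t 14.63 F [-0.2 -1.2 -1. ]
 turn [-0.001 -0.001 -0.   ] shift now axes [-4.71 12.92  6.18] after-turn axes [-4.7  12.92  6.2 ]
[260.9 127.8] [362.5 127.9] [355.7 257.2] [262.8 257.1]
```

View pics/w5.png

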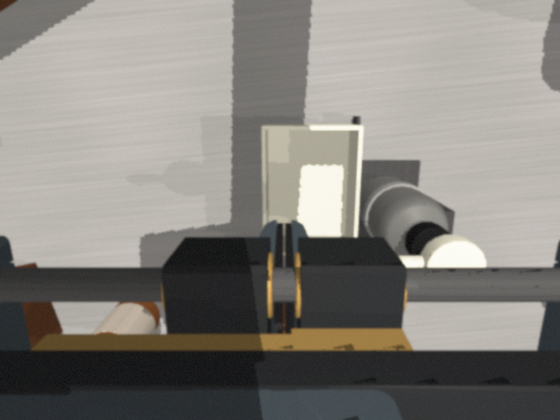

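The wrist view shows the tub square against both legs, with near rim corners at (262,126) and (363,126) against a prediction of (261,128) and (362.5,128). Next is the pump, with the cap at about (644,161).

Emit:
move_arm --plan '[{"tx":-0.94,"ty":2.58,"tz":0,"wx":0,"wy":0,"wz":0},{"tx":-0.94,"ty":2.58,"tz":0,"wx":0,"wy":0,"wz":0},{"tx":-0.94,"ty":2.58,"tz":0,"wx":0,"wy":0,"wz":0},{"tx":-0.94,"ty":2.58,"tz":0,"wx":0,"wy":0,"wz":0},{"tx":-0.94,"ty":2.58,"tz":0,"wx":0,"wy":0,"wz":0},{"tx":0,"ty":0,"tz":2,"wx":0,"wy":0,"wz":0},{"tx":0,"ty":0,"tz":2.5,"wx":0,"wy":0,"wz":0},{"tx":0,"ty":0,"tz":1.5,"wx":0,"wy":0,"wz":0},{"tx":0,"ty":0,"tz":0,"wx":0,"wy":0,"wz":0},{"tx":0,"ty":0,"tz":0,"wx":0,"wy":0,"wz":0},{"tx":0,"ty":0,"tz":0,"wx":0,"wy":0,"wz":0}]'

```text
time_s: 15.55
ee_pos: [645.3, 160.8, 239.5]
ee_rot: [180.0, 0.2, 174.2]
force: [-0.1, -0.0, -0.1]
gripper_width: 0.6
gripper_force: 0.0
```

Emit:
move_arm --plan '[{"tx":0,"ty":0,"tz":0.5,"wx":0,"wy":0,"wz":0},{"tx":0,"ty":0,"tz":0.5,"wx":0,"wy":0,"wz":0},{"tx":0,"ty":0,"tz":0.5,"wx":0,"wy":0,"wz":0},{"tx":0,"ty":0,"tz":0.5,"wx":0,"wy":0,"wz":0},{"tx":0,"ty":0,"tz":0.4,"wx":0,"wy":0,"wz":0},{"tx":0,"ty":0,"tz":0.4,"wx":0,"wy":0,"wz":0},{"tx":0,"ty":0,"tz":0.4,"wx":0,"wy":0,"wz":0},{"tx":0,"ty":0,"tz":0,"wx":0,"wy":0,"wz":0},{"tx":0,"ty":0,"tz":0,"wx":0,"wy":0,"wz":0}]'

```text
time_s: 16.3
ee_pos: [644.7, 161.5, 206.9]
ee_rot: [180.0, 0.1, 174.3]
force: [-2.2, -0.3, 6.8]
gripper_width: 0.3
gripper_force: 3.1
```

Emit:
move_arm --plan '[{"tx":0,"ty":0,"tz":0.4,"wx":0,"wy":0,"wz":0},{"tx":0,"ty":0,"tz":0.4,"wx":0,"wy":0,"wz":0},{"tx":0,"ty":0,"tz":0.4,"wx":0,"wy":0,"wz":0},{"tx":0,"ty":0,"tz":0.2,"wx":0,"wy":0,"wz":0},{"tx":0,"ty":0,"tz":0,"wx":0,"wy":0,"wz":0},{"tx":0,"ty":0,"tz":0,"wx":0,"wy":0,"wz":0}]'

```text
time_s: 16.8
ee_pos: [644.8, 161.5, 195.3]
ee_rot: [180.0, 0.2, 174.3]
force: [-3.8, -1.3, 14.0]
gripper_width: 0.5
gripper_force: 6.7
```

Emit:
move_arm --plan '[{"tx":0,"ty":0,"tz":0.1,"wx":0,"wy":0,"wz":0},{"tx":0,"ty":0,"tz":0,"wx":0,"wy":0,"wz":0},{"tx":0,"ty":0,"tz":0,"wx":0,"wy":0,"wz":0},{"tx":0,"ty":0,"tz":0,"wx":0,"wy":0,"wz":0},{"tx":0,"ty":0,"tz":0,"wx":0,"wy":0,"wz":0}]'

```text
time_s: 17.22
ee_pos: [644.8, 161.5, 195.3]
ee_rot: [179.9, 0.2, 174.3]
force: [-5.2, -1.2, 16.6]
gripper_width: 0.4
gripper_force: 8.5
```

Emit:
move_arm --plan '[{"tx":0,"ty":0,"tz":-0.7,"wx":0,"wy":0,"wz":0},{"tx":0,"ty":0,"tz":-0.7,"wx":0,"wy":0,"wz":0},{"tx":0,"ty":0,"tz":-0.7,"wx":0,"wy":0,"wz":0},{"tx":0,"ty":0,"tz":-1,"wx":0,"wy":0,"wz":0},{"tx":0,"ty":0,"tz":-2,"wx":0,"wy":0,"wz":0},{"tx":0,"ty":0,"tz":-3,"wx":0,"wy":0,"wz":0},{"tx":0,"ty":0,"tz":-3,"wx":0,"wy":0,"wz":0},{"tx":3,"ty":-2,"tz":0,"wx":0,"wy":0,"wz":0},{"tx":3,"ty":-2,"tz":0,"wx":0,"wy":0,"wz":0},{"tx":3,"ty":-2,"tz":0,"wx":0,"wy":0,"wz":0},{"tx":3,"ty":-2,"tz":0,"wx":0,"wy":0,"wz":0},{"tx":0,"ty":0,"tz":0,"wx":0,"wy":0,"wz":0}]'

```text
time_s: 18.22
ee_pos: [511.4, 91.5, 302.1]
ee_rot: [-179.9, -0.2, 174.2]
force: [-0.6, 1.0, -0.1]
gripper_width: 0.8
gripper_force: 0.0
```

```bash
python3 - <<'E'
from h import *
import pickle
f=grab_frame('top');o=pickle.load(open('t3.pkl','rb'))[0]
g0=cv2.cvtColor(o['color'],cv2.COLOR_RGB2GRAY)[150:235,185:262];g1=cv2.cvtColor(f['color'],cv2.COLOR_RGB2GRAY)
# match tub left half / cap patches for motion since before the press
for n,(a,b,c,d) in dict(cap=(168,196,188,214),tubcorner=(170,186,225,262),tubfar=(205,228,212,255)).items():
    T=cv2.cvtColor(o['color'],cv2.COLOR_RGB2GRAY)[a:b,c:d];m=cv2.matchTemplate(g1[a-5:b+5,c-5:d+5],T,cv2.TM_CCOEFF_NORMED);print(n,cv2.minMaxLoc(m)[1::2])
go([600,100,280],[180,0,174.25])
E
```

```text
cap (0.140345960855484, (5, 0))
tubcorner (0.8491302132606506, (5, 5))
tubfar (0.05111230909824371, (8, 0))
now [514.8  92.8 302.4] [-1.7999e+02  4.0000e-02  1.7421e+02] t 18.27 F [ 0.2 -0.9  0.8]
 turn [-0.     0.001 -0.001] shift now axes [-8.4   1.57  2.25] after-turn axes [-8.41  1.57  2.24]
```

Emit:
move_arm --plan '[{"tx":1,"ty":-3.5,"tz":0,"wx":0,"wy":0,"wz":0},{"tx":1,"ty":-3.5,"tz":0,"wx":0,"wy":0,"wz":0},{"tx":1,"ty":-3.5,"tz":0,"wx":0,"wy":0,"wz":0},{"tx":0,"ty":-3.5,"tz":0,"wx":0,"wy":0,"wz":0},{"tx":0,"ty":-3.5,"tz":0,"wx":0,"wy":0,"wz":0},{"tx":0,"ty":-3.5,"tz":0,"wx":0,"wy":0,"wz":0},{"tx":0,"ty":-3.5,"tz":0,"wx":0,"wy":0,"wz":0},{"tx":0,"ty":-2,"tz":0,"wx":0,"wy":0,"wz":0},{"tx":0,"ty":0,"tz":0,"wx":0,"wy":0,"wz":0},{"tx":0,"ty":0,"tz":0,"wx":0,"wy":0,"wz":0},{"tx":0,"ty":0,"tz":0,"wx":0,"wy":0,"wz":0}]'

```text
time_s: 19.18
ee_pos: [461.8, -166.2, 301.7]
ee_rot: [179.9, 0.1, 174.3]
force: [-0.2, 0.1, 0.5]
gripper_width: 0.7
gripper_force: 0.0
```

```bash
python3 - <<'E'
from h import *
import pickle
f=grab_frame('top');o=pickle.load(open('t3.pkl','rb'))[0]
G=lambda x:cv2.cvtColor(x['color'],cv2.COLOR_RGB2GRAY)
g1=G(f)
for n,(a,b,c,d) in dict(cap=(168,196,188,214),tubcorner=(170,186,225,262),tubfar=(205,228,212,255)).items():
    m=cv2.matchTemplate(g1[a-5:b+5,c-5:d+5],G(o)[a:b,c:d],cv2.TM_CCOEFF_NORMED);print(n,cv2.minMaxLoc(m)[1::2])
s=env.state();print(s['time_s'],s['ee_pos'],np.abs(s['qvel']).max())
E
```

```text
cap (0.9982508420944214, (5, 5))
tubcorner (0.9942881464958191, (5, 5))
tubfar (0.9781085848808289, (5, 5))
19.2333 [ 461.74193065 -165.8278552   301.74173594] 0.5080990887874515
```

The tub and the pump cap are unmoved since before the press, so I'm handing the job in.

```bash
python3 -c "
from workcell import env
print(env.job_done())"
```

```text
the job is handed in; nothing more can be done
None
```

The job is handed in after about 19 s: the tub was pushed against both fence legs until each pushed back, and the pump was held at its stop for over half a second and released. The last top view showed the tub unmoved and the pump head back up; no verdict was returned.

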